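Hold a corner bracket square in the guards of an instrument tray

TASK

Pick up the aluminium corner bracket by its orange grip, stand it low in the inside corner of the instrument tray (on the tray's deck or just above it), and press it gently into the corner until both its outer faces lie flush against the two blue guards and push both of them back a few millimetres on their rubber buffers, without ever bottoming the buffers out. Keep it pressed there, upright and square, so that I can put the screws in: finish while still holding it against both guards, do not let go. Leave everything else on the table where it is.

Things in the scene. Friction and masses are not known exactly. Their poses are not given: they have to be found in the camera images.
- bracket_grip (a point): Centre of the orange grip bar (14 thick, 40 long on the L's diagonal x + y, 42 high) of the loose upright aluminium corner bracket (0.28 kg, L-shaped from above). The bar spans 53 to 95 mm above the underside, clear over the wings; this point is 75 mm above it. A white web 8 thick below joins it to the L. x, y: square out of the two wings' outer faces; z up. Pinch the 14 mm across the diagonal.
- bracket_corner (a point): Outer corner of the bracket's L at its underside: 32 mm along x, 32 along y and 75 down from bracket_grip, same axes. The wings, each 80 long, 55 high, 5 thick, run from here towards -y (outer face looks to +x) and towards -x (outer face looks to +y).
- deck_corner (a point): Inside corner of the fixed tray, on top of its dark grey deck (12 above the table): where the inner faces of the two blue guards meet at rest. x: square into far_guard, y: into side_guard, z up. Open floor runs 175 mm to -x and -y. Guards: 8 thick, tops 55 above the deck, 170 long from here. Press the bracket along x + y, its axes parallel to these.
- far_guard (a joint): How far (m) the blue guard across x is pushed back along +x of deck_corner: 0 at rest, sprung on rubber buffers of 0.6 N per mm, bottoms out at 0.015 (9 N).
- side_guard (a joint): The same for the blue guard across y, pushed along +y of deck_corner: 0 at rest, 0.6 N per mm, bottoms out at 0.015.
- dish: Round steel bowl, 100 across, 35 high; origin under its centre. Bystander, leave it where it stands.
- saline: Glass infusion bottle with blue cap, 70 across, 170 high; origin under its centre. Bystander, leave it where it stands.
- ampoules: Cardboard box, 75 x 130 x 50 high; origin under its centre. Bystander, leave it where it stands.
- driver: Screwdriver lying on the table, handle towards its -x; origin at its underside. Bystander, leave it where it stands.
- sanitiser: Clear plastic bottle with white cap, 60 across, 140 high; origin under its centre. Bystander, leave it where it stands.
Things that resemble listed ones, but are neither listed nor needed, are in the scene too. What is shaped like the part that bears bracket_grip but yellow is not meant.

How it is judged:
By the outcome, as a careful person would: the job done as asked, in the order asked, and still so for the second after the job is handed in, while the arm keeps its last pose, push and grip.
It also fails if it takes over 45 s, if anything falls off the work surface, if the arm or the gripper's body presses on something with over 40 N, if the wrist force passes 120 N, or if a joint passes its speed limit or range.

ROBOT

A 6-joint arm with a two-finger parallel gripper is mounted at the origin on the work surface. World frame = base frame: x ahead of the robot, y to its left, z up, the work surface at z = 0. Lengths are in mm, angles in rad, forces in N, time in s.
With the tool pointing down it reaches from about 300 to 750 mm from the base axis. Payload 8.5 kg.
Tool frame: the origin (TCP) lies midway between the tips of the shut fingers; the grasp point (between the pads) lies 19 mm behind it (hold_point_z is the distance from the TCP to the grasp point, in mm); z points along the fingers, y is the line along which they close (so a half turn about z gives the same grasp; the last joint's range is limited). The gripper opens to 85 mm and grips with 20 to 120 N. Pads are 22 mm wide; open, the fingers measure 114 mm over their backs; the gripper's body (76 mm by 85 mm) begins 54 mm behind the grasp point. The pads swing forward as they close: fully open they stand 13 mm farther back than shut.
Start: joints at [-1.394, 0.381, 1.297, -0, 1.464, -0.215], TCP at [210.012, -508.306, 231.322] pointing down, gripper open.
Joint ranges: [-3.11, 3.11], [-0.89, 2.33], [0.22, 2.48], [-1.42, 4.56], [0.17, 2.85], [-2.88, 2.88]. Speed limits (rad/s): [2.39, 2.39, 3.14, 3.14, 3.14, 3.14].

INTERFACE

Orientations are given as a unit quaternion [x, y, z, w].
In Python, from plant import get_obs, read_camera, finish_job, hold_point_z gives the robot as it stands. The module is installed in compiled form; this text tells all that it offers.
- The arm moves only by the tool servo_tool, never from a script. Its argument "targets" is text: rows parted by semicolons, each of 4 numbers parted by spaces: the shift along the tool's x, y, z as a fraction of full scale, then the turn about the tool's z as a fraction of full scale. In form: dx dy dz twist; .... A call has 1 to 20 rows; each row shifts and turns the commanded pose from where the row before left it, along the tool's axes as they then stand; what a row does not reach is not made up. Full scale, the value 1, is 50 cm for a shift and 90 degrees for a turn. A row lasts 1/8 s, in which the tool goes at most 62.5 mm and 10.7 degrees, less where a joint would pass 70% of its speed; a pose out of reach is approached as far as the arm can. A call with a number of a shift or a turn outside -1 to 1 is refused whole. A call with a gripper value outside its range is refused whole. "claw" is the opening, from 0 (shut) to 1 (fully open), set as the call begins (left out, the last holds). The fingers move at their own pace and stop on an object; the grip force is fixed at half the most. Time passes only in rows, so rows that do not move let the fingers close. It gives the time, the measured TCP pose, the force, the opening and the grip force at its end, in the units of the state.
- get_obs(): the state, without advancing time (a new reading comes with each control period).
- read_camera(name): name is "scene" or "side" or "wrist"; returns a dict with "color" (420x560x3 uint8, red, green, blue), "K" (3x3 intrinsics, pixels), "rvec" (rotation vector, rad) and "tvec" (3), from world to camera coordinates, as OpenCV has them. Camera axes: x right, y down, z forward; pixel columns grow to the right and rows downward; lengths in mm; the calibration is good to about 2 mm. The wrist camera is an equidistant fisheye: a pixel r from the principal point sees the ray r / f radians off the axis. A picture is of the moment at which its call begins. There is no depth.
- finish_job(): hands the job in; it is judged then, once.
The state is a dict: "time_s": time; "joint_pos": joint angles; "joint_vel": joint speeds; "effort": joint torques, N m; "tool_pos": TCP position; "eef_rot": TCP orientation; "ft_force": force on the tool from outside, world axes, zero at the start; "ft_torque": the same for the moment, N m; "grip_width": opening from 0.0 (shut) to 1.0 (fully open); "grasp_force": force on a finger pad.
Only numpy, scipy, OpenCV 4.12 (cv2) and the standard library are available. Lean on these libraries where they do the work, as an engineer would, in place of code of your own. Each camera call takes 0.05 s, during which the arm holds its last target. There are 200 camera calls.

## Working session

There is one attempt and no reset: what is moved stays moved. The work goes in short steps, Python scripts to look and compute and a tool call to move; the robot and the scene stay as the last step left them, time stands still between calls to the robot, and variables do not carry over. Pictures are saved under pics/ and viewed, at most 10 in all, crops included, and the job is handed in when it is done.

Besides the shell and the picture viewer there is one more tool, called after "Request:" by a JSON object that holds its "op" and its "data". servo_tool: Moves the arm, as the interface text tells. Shift numbers are shares of 50 cm and turn numbers shares of 90 degrees, none past 1 either way. Its arguments: {"type":"object","properties":{"targets":{"type":"string"},"claw":{"type":"number"}},"required":["targets"]}

```bash
mkdir -p pics; cat > h.py <<'E'
import numpy as np, cv2
from plant import *
def snap(n,f):
    c=read_camera(n); cv2.imwrite('pics/'+f,c['color'][:,:,::-1]); np.savez('pics/'+f+'.npz',**{k:np.array(v) for k,v in c.items()}); return c
def ray(f,u,v,fish=False):
    c=np.load('pics/'+f+'.npz'); R=cv2.Rodrigues(c['rvec'].astype(float))[0]; t=c['tvec'].ravel(); K=c['K']
    if fish:
        a=(u-K[0,2])/K[0,0]; b=(v-K[1,2])/K[1,1]; r=np.hypot(a,b)+1e-12; d=np.array([a/r*np.sin(r),b/r*np.sin(r),np.cos(r)])
    else: d=np.linalg.inv(K)@[u,v,1]
    return -R.T@t, R.T@d
def at(f,u,v,z,fish=False):
    o,d=ray(f,u,v,fish); return (o+d*(z-o[2])/d[2]).round(1)
def proj(f,p,fish=False):
    c=np.load('pics/'+f+'.npz'); R=cv2.Rodrigues(c['rvec'].astype(float))[0]; q=R@np.array(p,float)+c['tvec'].ravel();K=c['K']
    if fish:
        r=np.hypot(q[0],q[1]); th=np.arctan2(r,q[2]); return np.array([K[0,0]*th*q[0]/r+K[0,2],K[1,1]*th*q[1]/r+K[1,2]])
    return (K@q/q[2])[:2]
E
python3 - <<'E'
from h import *
a=[snap(n,n+'0.png')for n in('scene','side','wrist')]
for c in a: print(c['K'].round(0).tolist(), (-cv2.Rodrigues(np.array(c['rvec'],float))[0].T@np.ravel(c['tvec'])).round(0))
s=get_obs(); print(s['eef_rot'],s['time_s'],s['ft_force'],hold_point_z)
im=np.hstack([x['color'] for x in a[:2]])
E
```

```text
[[541.0, 0.0, 278.0], [0.0, 541.0, 213.0], [0.0, 0.0, 1.0]] [1399.  482. 1005.]
[[545.0, 0.0, 286.0], [0.0, 545.0, 215.0], [0.0, 0.0, 1.0]] [ 370. 1151.  898.]
[[325.0, 0.0, 276.0], [0.0, 325.0, 213.0], [0.0, 0.0, 1.0]] [ 287. -475.  372.]
[ 9.80870089e-01  1.94662758e-01  8.27141916e-06 -5.27853662e-04] 0.15 [ 0.32547165  0.35827723 -0.13167055] 18.700000000000003
```

View pics/scene0.png

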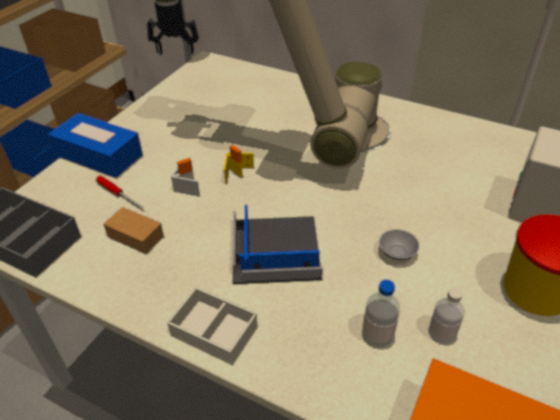

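View pics/side0.png

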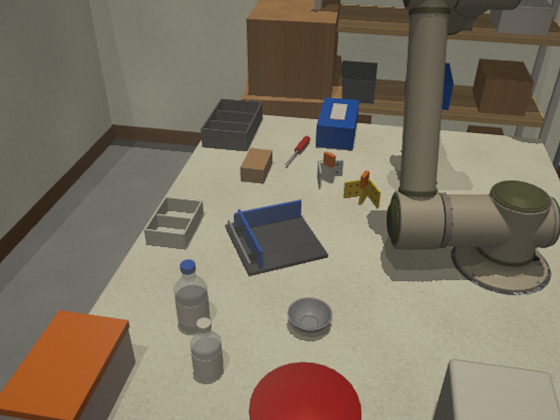

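The aluminium bracket is at scene (186,175) and side (330,165), grey with an orange grip. The yellow bracket at scene (238,163) and side (362,185) is the decoy. The tray is at scene (278,245), with its blue guards meeting near scene (246,250) and side (262,260). Next I'll take a close crop of both.

```bash
python3 - <<'E'
import cv2,numpy as np
s=cv2.imread('pics/scene0.png');d=cv2.imread('pics/side0.png')
r=lambda i,x,y,w,h:cv2.resize(i[y:y+h,x:x+w],(400,300),interpolation=cv2.INTER_CUBIC)
cv2.imwrite('pics/c1.png',np.vstack([np.hstack([r(s,160,140,80,60),r(s,228,200,100,75+5)[:300]]),np.hstack([r(d,300,142,80,60),r(d,222,195,108,81)])]))
E
```

```text
(no output)
```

View pics/c1.png

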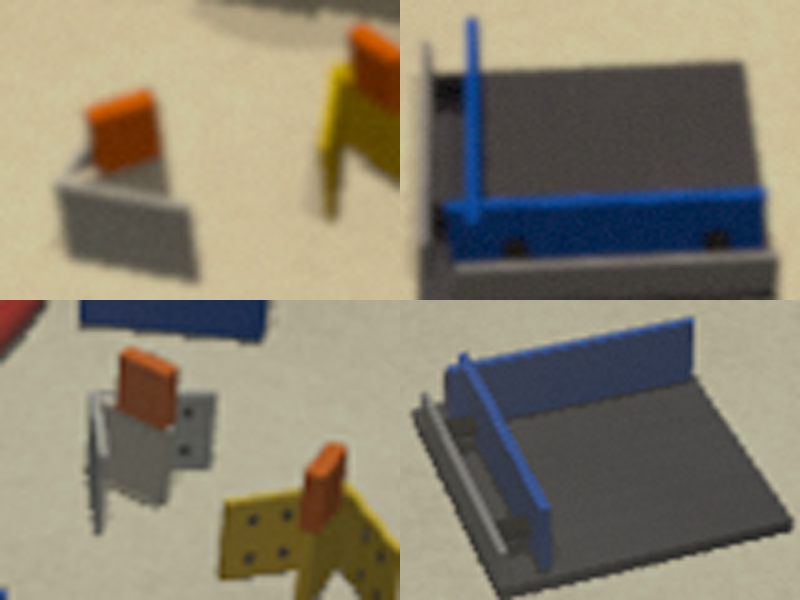

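View pics/wrist0.png

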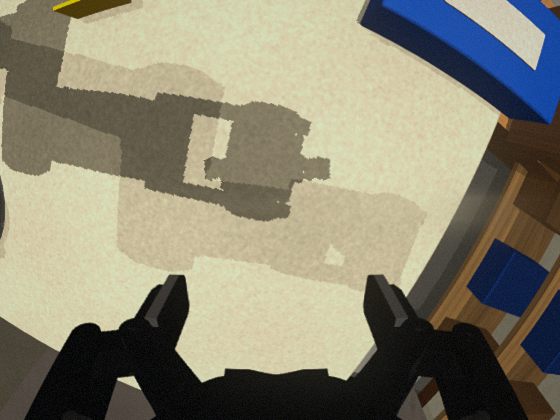

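```bash
python3 - <<'E'
from h import *
S=lambda u,v,z:at('scene0.png',u,v,z); D=lambda u,v,z:at('side0.png',u,v,z)
s1=lambda x,y,z:S(160+x/5,140+y/5,z); s2=lambda x,y,z:S(228+(x-400)/4,200+y*80/300,z)
d1=lambda x,y,z:D(300+x/5,142+(y-300)/5,z); d2=lambda x,y,z:D(222+(x-400)*.27,195+(y-300)*.27,z)
print('br scene cornertop',s1(62,185,55),'wing end',s1(190,207,55),'base corner',s1(72,258,0),'base end',s1(195,280,0),'grip top',s1(88,105,95),s1(153,90,95))
print('br side grip top ends',d1(122,350,95),d1(176,368,95),'wing ends top',d1(216,395,55),'corner?',d1(92,395,55),d1(97,445,55),'base',d1(97,532,0))
print('tray scene far guard top',s2(472,20,67),s2(470,205,67),'near guard',s2(450,205,67),s2(765,190,67),'deck',s2(743,65,12),s2(430,65,12))
print('tray side',d2(692,320,67),d2(447,370,67),d2(463,355,67),d2(548,505,67),'deck',d2(792,522,12),d2(500,597,12),d2(695,380,12),d2(415,412,12))
E
```

```text
br scene cornertop [ 513.6 -334.5   55. ] wing end [ 497.3 -260.    55. ] base corner [ 513.4 -337.6    0. ] base end [ 497.4 -264.1    0. ] grip top [ 487.5 -328.5   95. ] [ 460.1 -304.2   95. ]
br side grip top ends [ 494.2 -316.    95. ] [ 459.6 -299.8   95. ] wing ends top [ 436.1 -342.5   55. ] corner? [ 512.2 -327.8   55. ] [ 501.8 -267.8   55. ] base [ 497.9 -256.8    0. ]
tray scene far guard top [533.  -85.3  67. ] [682.2   0.7  67. ] near guard [687.5  -9.8  67. ] [591.8 149.3  67. ] deck [441.4  66.3  12. ] [ 536.  -119.5   12. ]
tray side [531.1 -81.4  67. ] [693.4  14.7  67. ] [686.7  -5.7  67. ] [591.4 150.7  67. ] deck [437.   71.8  12. ] [617.3 183.9  12. ] [527.4 -82.6  12. ] [724.8  -3.9  12. ]
```

Request:
{"op": "servo_tool", "data": {"targets": "0.04 -0.018 0 0;0.076 -0.035 0.008 0;0.076 -0.035 0.01 0;0.076 -0.035 0.01 0;0.076 -0.035 0.01 0;0.076 -0.035 0.01 0;0.076 -0.035 0.01 0;0.05 -0.022 0.004 0;0.03 -0.015 0 0;0 0 0 0.1;0 0 0 0.106;0 0 0 0.106;0 0 0 0.106;0 0 0 0.106;0 0 0 0.103;0 0 0 0;0 0 0 0", "claw": 0.6}}

```text
time_s: 2.28
tool_pos: [425.5, -275.8, 200.4]
eef_rot: [0.957, -0.291, 0.0, 0.0]
ft_force: [-0.1, 0.2, 1.1]
grip_width: 0.599
grasp_force: 0.0
```

```bash
python3 - <<'E'
from h import *
snap('wrist','w1.png'); s=get_obs(); print(s['tool_pos'],s['eef_rot'],s['time_s'])
E
```

```text
[ 425.57102183 -275.80330067  200.35606094] [ 9.56703204e-01 -2.91065250e-01  3.41548509e-06  4.08139823e-06] 2.325
```

View pics/w1.png

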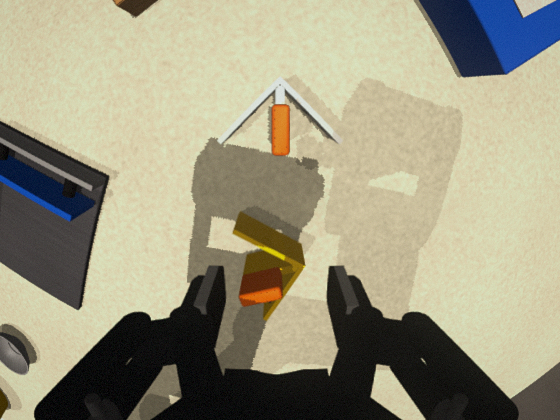

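The wrist view shows the grey bracket with its corner top at (281,80), wing ends at (221,142) and (338,142), and the bar top from (281,104) to (281,156). The yellow decoy is nearer, at (265,280).

```bash
python3 - <<'E'
from h import *
c=np.load('pics/w1.png.npz'); im=c['color']; 
hsv=cv2.cvtColor(im,cv2.COLOR_RGB2HSV); m=cv2.inRange(hsv,(5,150,100),(14,255,255)); m[170:]=0; m[:, :230]=0;m[:,330:]=0; m[:90]=0
r=cv2.minAreaRect(cv2.findNonZero(m)); print(r, cv2.boxPoints(r).tolist())
P=lambda u,v,z:at('w1.png',u,v,z,True)
print(P(281,80,55),P(221,142,55),P(338,142,55)); b=cv2.boxPoints(r); print([P(*q,95) for q in b], P(*r[0],95))
c0,l,rr=P(281,80,55),P(221,142,55),P(338,142,55)
for q in(l,rr): d=(q-c0)[:2]; print(np.hypot(*d),np.degrees(np.arctan2(d[1],d[0])))
print('yellow',P(262,288,95))
E
```

```text
((280.4999694824219, 130.0), (49.99999237060547, 16.999996185302734), 90.0) [[271.9999694824219, 105.0], [288.9999694824219, 105.0], [288.9999694824219, 155.0], [271.9999694824219, 155.0]]
[ 511.3 -337.5   55. ] [ 495.7 -263.2   55. ] [ 438.1 -349.8   55. ]
[array([ 496.9, -319.1,   95. ]), array([ 489.9, -329.6,   95. ]), array([ 458. , -308.6,   95. ]), array([ 465.2, -297.8,   95. ])] [ 477.6 -313.8   95. ]
75.92002370916386 101.8575633926499
74.22620830946438 -170.46153726601386
yellow [ 373.  -224.9   95. ]
```

Request:
{"op": "servo_tool", "data": {"targets": "0.04 0.001 0 0;0.05 0.002 0.02 0;0.03 0.002 0.05 0;0.009 0 0.05 0;0 0 0.05 0;0 0 0.05 0;0 0 0.035 0;0 0 0.02 0;0 0 0.008 0;0 0 0 0;0 0 0 0"}}

```text
time_s: 3.7
tool_pos: [477.9, -314.2, 59.5]
eef_rot: [0.956, -0.292, 0.001, 0.0]
ft_force: [0.6, 0.1, -0.1]
grip_width: 0.602
grasp_force: 0.0
```

```bash
python3 - <<'E'
from h import *
c=snap('wrist','w2.png'); s=get_obs(); print(s['tool_pos'],s['ft_force'],s['time_s'])
d=snap('side','s2.png'); a=snap('scene','sc2.png')
r=lambda i,x,y,w,h:cv2.resize(i[y:y+h,x:x+w,::-1],(400,300),interpolation=cv2.INTER_CUBIC)
cv2.imwrite('pics/c2.png',np.hstack([r(c['color'],130,170,300,225),r(d['color'],280,110,100,75)]))
E
```

```text
[ 477.88627508 -314.18908101   59.40193686] [-0.25388788 -0.05094882  0.77007852] 3.75
```

View pics/c2.png

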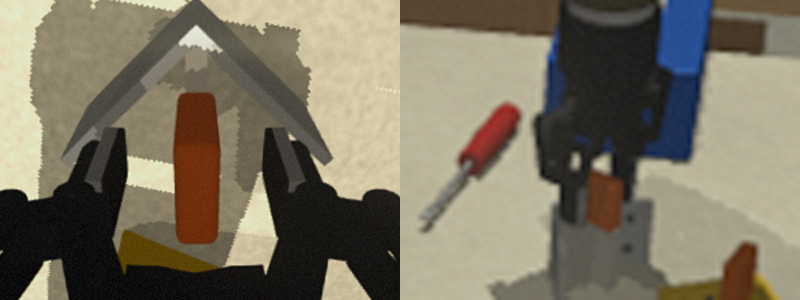

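The bar sits centred and square between the open fingers (crop x 197 between 127 and 265), clear of the wings. I'll close and lift.

Request:
{"op": "servo_tool", "data": {"targets": "0 0 0 0;0 0 0 0;0 0 0 0;0 0 0 0;0 0 0 0;0 0 0 0", "claw": 0}}

```text
time_s: 4.6
tool_pos: [477.7, -314.0, 58.9]
eef_rot: [0.956, -0.292, 0.0, 0.0]
ft_force: [-1.7, -0.1, 2.8]
grip_width: 0.155
grasp_force: 58.7
```

Request:
{"op": "servo_tool", "data": {"targets": "0 0 -0.01 0;0 0 -0.04 0;0 0 -0.06 0;0 0 -0.06 0;0 0 -0.03 0;0 0 0 0;0 0 0 0"}}

```text
time_s: 5.48
tool_pos: [477.3, -313.6, 157.5]
eef_rot: [0.956, -0.292, -0.001, -0.001]
ft_force: [0.2, 0.1, -3.0]
grip_width: 0.161
grasp_force: 58.4
```

Request:
{"op": "servo_tool", "data": {"targets": "-0.01 -0.025 -0.02 0;-0.025 -0.06 -0.02 0;-0.03 -0.07 -0.02 0;-0.03 -0.07 -0.02 0;-0.03 -0.07 0 0;-0.03 -0.07 0 0;-0.03 -0.07 0 0;-0.03 -0.07 0 0;-0.03 -0.07 0 0;-0.02 -0.05 0 0;-0.012 -0.032 0 0;0 0 0 -0.05;0 0 0 -0.09;0 0 0 -0.06;0 0 0 -0.022;0 0 0 0;0 0 0 0"}}

```text
time_s: 7.6
tool_pos: [546.4, 35.8, 198.8]
eef_rot: [0.992, -0.122, -0.0, 0.0]
ft_force: [0.8, 0.5, -2.4]
grip_width: 0.15
grasp_force: 58.8
```

```bash
python3 - <<'E'
from h import *
snap('wrist','w3.png'); s=get_obs(); print(s['tool_pos'],s['eef_rot'],s['ft_force'],s['time_s'])
E
```

```text
[546.43706806  35.78529495 198.84138832] [ 9.92485664e-01 -1.22360971e-01 -7.30348450e-06  1.57642870e-05] [ 0.63207888 -0.72484231 -3.239646  ] 7.65
```

View pics/w3.png

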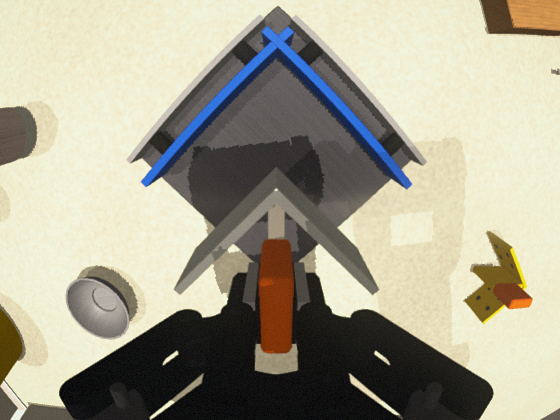

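The wrist view shows the guards crossing at (278,40), with their free ends at (147,183) and (408,185). The held bracket's corner is at (276,168), with its wing ends at (178,290) and (378,290).

```bash
cat > fit.py <<'E'
from h import *
def fits(f):
    im=np.load('pics/'+f+'.npz')['color']; hsv=cv2.cvtColor(im,cv2.COLOR_RGB2HSV)
    out=[]
    ms=cv2.inRange(hsv,(100,150,0),(125,255,255)); vv=hsv[:,:,2][ms>0]; print('V pct',np.percentile(vv,[5,25,50,75,95]))
    m=cv2.inRange(hsv,(100,150,150),(125,255,255)); ys,xs=np.nonzero(m)
    P=np.array([at(f,x,y,67,True)[:2] for x,y in zip(xs,ys)]); 
    e1=np.array([.515,-.857]); e2=np.array([.857,.515]); a,b=P@e1,P@e2
    print('tops span',np.percentile(a,[1,99]),np.percentile(b,[1,99]))
    for nm,u,w in(('far',a,b),('side',b,a)):   # guard: u const, w along
        top=np.percentile(u,97) ; k=(w<np.percentile(w,90)-40)&(u>np.max(u)-45)
        lo,hi,t=[],[],[]
        for w0 in np.arange(w[k].min()+10,w[k].max()-5,8):
            q=k&(abs(w-w0)<4)
            if q.sum()>15: lo.append(np.percentile(u[q],3));hi.append(np.percentile(u[q],97));t.append(w0)
        print(nm,'w',t[0],t[-1],'inner fit',np.polyfit(t,lo,1),'outer fit',np.polyfit(t,hi,1),'width',np.mean(np.array(hi)-lo)); out.append((np.polyfit(t,lo,1),np.polyfit(t,hi,1)))
    for i in(0,1):
        p,q=out[0][i],out[1][i]  # a=p0*b+p1, b=q0*a+q1
        A=(p[0]*q[1]+p[1])/(1-p[0]*q[0]);B=q[0]*A+q[1]; print('corner',('inner','outer')[i],A*e1+B*e2)
    print('angles xd: from far',np.degrees(np.arctan2(e1[1],e1[0])) -np.degrees(np.arctan([o[0] for o in out[0]])),'from side',np.degrees(np.arctan2(e1[1],e1[0]))+np.degrees(np.arctan([o[0] for o in out[1]])))
E
python3 - <<'E'
from fit import *
fits('w3.png')
f='w3.png';z=194.8
pts=[at(f,*q,z,True) for q in((276,168),(177,292),(380,292))]; print(pts)
im=np.load('pics/w3.png.npz')['color'][:,:,::-1]
r=lambda x,y,w,h:cv2.resize(im[y:y+h,x:x+w],(w*6,h*6),interpolation=cv2.INTER_CUBIC)
cv2.imwrite('pics/c3.png',cv2.vconcat([r(225,15,110,45),cv2.hconcat([r(165,265,37,45),r(258,155,36,45),r(357,265,37,45)])]))
E
```

```text
V pct [ 69.  77. 201. 223. 227.]
tops span [181.966679 360.222959] [418.135906 596.115604]
far w 423.0245 535.0245 inner fit [4.19821786e-03 3.42427158e+02] outer fit [1.01940996e-02 3.46402717e+02] width 6.847732866666664
side w 187.5125 299.5125 inner fit [-6.73711562e-03  5.83297101e+02] outer fit [-4.04106607e-03  5.89531778e+02] width 6.8911988666666355
corner inner [675.50055803   3.65111042]
corner outer [685.49325336   0.87043406]
angles xd: from far [-59.23747123 -59.58099113] from side [-59.38293493 -59.22846725]
[array([600.1,  23.4, 194.8]), array([548.1,  92. , 194.8]), array([521. , -15.6, 194.8])]
```

View pics/c3.png

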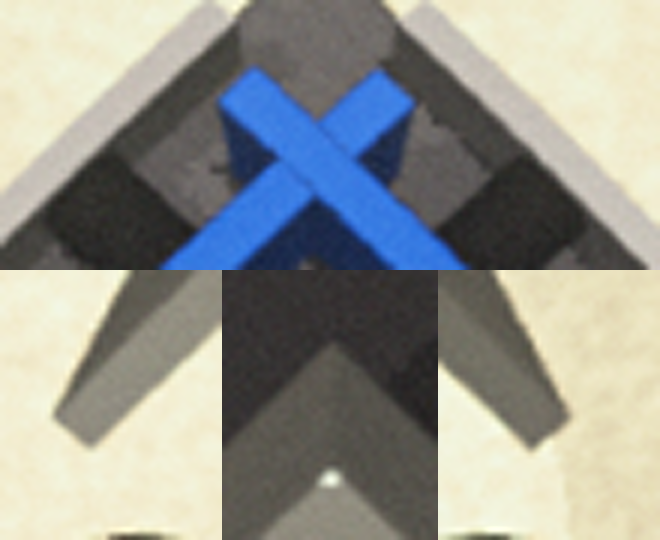

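```bash
python3 - <<'E'
from h import *
f='w3.png'
C=at(f,276.3,189.3,194.8,True);L=at(f,173.7,289,194.8,True);R=at(f,379,289.2,194.8,True);B=at(f,276.3,167.5,139.8,True)
print(C,L,R,B)
for q in(L,R): d=(q-C)[:2]; print(np.hypot(*d),np.degrees(np.arctan2(d[1],d[0])))
s=get_obs(); t=s['tool_pos'];x=np.degrees(2*np.arctan2(s['eef_rot'][1],s['eef_rot'][0])); print(x,(C-t),(B-t))
E
```

```text
[590.3  25.7 194.8] [550.3  93.1 194.8] [523.  -15.2 194.8] [590.   25.7 139.8]
78.37576155929841 120.68793652941324
78.75341262446976 -148.71183703313173
-14.056761178366605 [ 43.86293194 -10.08529495  -4.04138832] [ 43.56293194 -10.08529495 -59.04138832]
```

Request:
{"op": "servo_tool", "data": {"targets": "0.02 0 0 0.003;0.04 0 0 0;0.045 0 0 0;0.02 0.001 0.01 0;0.009 0 0.03 0;0 0 0.05 0;0 0 0.05 0;0 0 0.05 0;0 0 0.03 0;0 0 0.016 0;0 0 0.01 0;0 0 0 0;0 0 0 0;0 0 0 0"}}

```text
time_s: 9.4
tool_pos: [611.5, 18.8, 76.3]
eef_rot: [0.992, -0.124, 0.0, 0.0]
ft_force: [1.0, -0.1, -2.9]
grip_width: 0.155
grasp_force: 58.8
```

```bash
python3 - <<'E'
from h import *
c=snap('wrist','w4.png'); s=get_obs(); print(s['tool_pos'],s['eef_rot'],s['ft_force'],s['ft_torque'],s['time_s'])
im=c['color'][:,:,::-1]
cv2.imwrite('pics/c4.png',cv2.resize(im[40:330,80:480],(800,580),interpolation=cv2.INTER_CUBIC))
E
```

```text
[611.40619541  18.83629234  76.1963702 ] [ 9.92256881e-01 -1.24202090e-01  3.51467403e-04  1.97311262e-05] [ 0.09336787 -0.24797631 -2.42401821] [-0.01054773  0.01207191 -0.01127587] 9.45
```

View pics/c4.png

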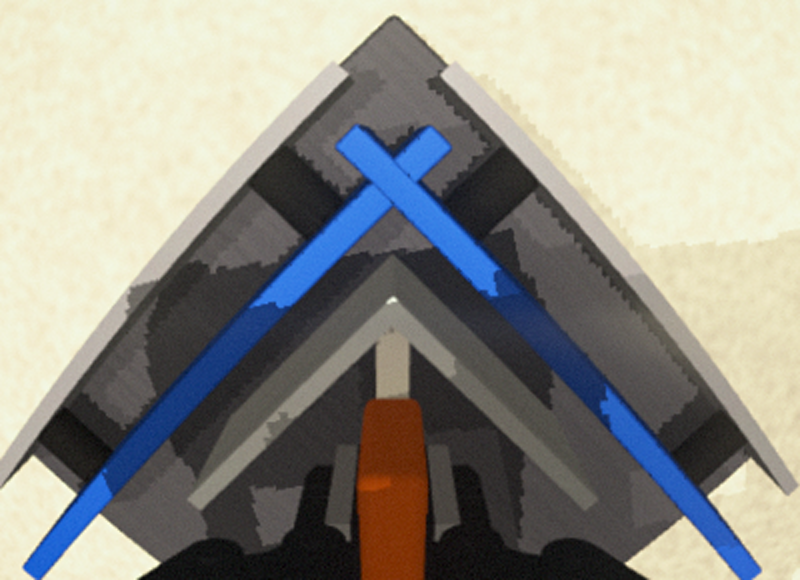

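The bracket stands square in the tray, short of the guards. Its corner top is at crop (391,300), and the guards' inner top corner is at about crop (396,207).

```bash
python3 - <<'E'
from h import *
f='w4.png'; P=lambda x,y,z:at(f,80+x/2,40+y/2,z,True)[:2]
C=P(391,301,72.2);L=P(188,498,72.2);R=P(598,500,72.2);G=P(395,207,67); GL=P(66,570,67);GR=P(727,570,67)
# inner top edges
print(C,L,R,G)
ang=lambda d:np.degrees(np.arctan2(d[1],d[0])); print(ang(L-C)-180,ang(R-C)+90, 'G', ang(GL-G)-180,ang(GR-G)+90)
th=np.radians(-59.3); x=np.array([np.cos(th),np.sin(th)]);y=np.array([-x[1],x[0]])
print('gap x,y',(G-C)@x,(G-C)@y, C-get_obs()['tool_pos'][:2])
E
```

```text
[654.8   9.1] [615.4  76. ] [587.3 -32. ] [675.2   3. ]
-59.504521939130655 -58.66322934012854 G -58.04218159276125 -59.90285748979122
gap x,y 15.660174382137733 14.426674541315501 [43.39380459 -9.73629234]
```

Request:
{"op": "servo_tool", "data": {"targets": "0.01 0 0.004 0;0.012 0.001 0.0035 0;0.008 0 0 0;0.004 0 0 0;0 0 0 0;0 0 0 0;0 0 0 0"}}

```text
time_s: 10.32
tool_pos: [627.5, 14.2, 72.1]
eef_rot: [0.992, -0.124, -0.0, -0.0]
ft_force: [0.3, -0.2, -2.1]
grip_width: 0.158
grasp_force: 58.8
```

```bash
cat > st.py <<'E'
from h import *
F=[];T=[]
for _ in range(4):
    read_camera('side'); s=get_obs(); F.append(s['ft_force']);T.append(s['ft_torque'])
th=np.radians(-59.3); x=np.array([np.cos(th),np.sin(th),0]);y=np.array([-x[1],x[0],0])
f=np.mean(F,0); print(s['tool_pos'],s['eef_rot'].__repr__(),'F',f.round(2),'Fx,Fy',f@x,f@y,'T',np.mean(T,0).round(3),s['time_s'])
E
python3 st.py
```

```text
[627.57965397  14.21235267  72.10264831] array([ 9.92256983e-01, -1.24201772e-01,  1.15944956e-06, -3.89923693e-06]) F [ 0.45  0.04 -3.09] Fx,Fy 0.1926436940812153 0.40324753632181515 T [ 0.029  0.03  -0.012] 10.525
```

Request:
{"op": "servo_tool", "data": {"targets": "0.005 0 0 0;0.005 0 0 0;0.004 0 0 0;0.003 0 0 0;0.002 0 0 0;0 0 0 0;0 0 0 0;0 0 0 0"}}

```text
time_s: 11.52
tool_pos: [636.6, 11.9, 71.8]
eef_rot: [0.992, -0.124, -0.0, -0.0]
ft_force: [-4.8, 2.0, -4.7]
grip_width: 0.156
grasp_force: 58.6
```

```bash
python3 st.py; python3 - <<'E'
from fit import *
snap('wrist','w5.png'); fits('w5.png')
E
```

```text
[636.73541198  11.85507633  71.99719123] array([ 9.92252118e-01, -1.24240570e-01, -1.18643211e-04, -2.79331223e-05]) F [-4.07  1.89 -4.54] Fx,Fy -3.7047703933970064 -2.5320532313752926 T [ 0.288  0.865 -0.196] 11.725
V pct [ 73.  80. 117. 175. 227.]
tops span [182.831797 364.065185] [418.839098 599.560788]
far w 424.04690000000005 496.04690000000005 inner fit [5.71815227e-03 3.46724788e+02] outer fit [6.69678106e-03 3.52938879e+02] width 6.664306599999992
side w 189.00880000000004 237.00880000000004 inner fit [-1.30679152e-02  5.89319973e+02] outer fit [-3.78616071e-03  5.94016270e+02] width 6.673392857142874
corner inner [681.41198086   1.13517138]
corner outer [ 6.91721401e+02 -6.47553316e-01]
angles xd: from far [-59.3245549  -59.38062403] from side [-59.74562625 -59.21386247]
```

```bash
python3 - <<'E'
import cv2
im=cv2.imread('pics/w5.png'); cv2.imwrite('pics/c5.png',cv2.resize(im[90:310,140:420],(763,600),interpolation=cv2.INTER_CUBIC))
E
```

```text
(no output)
```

View pics/c5.png

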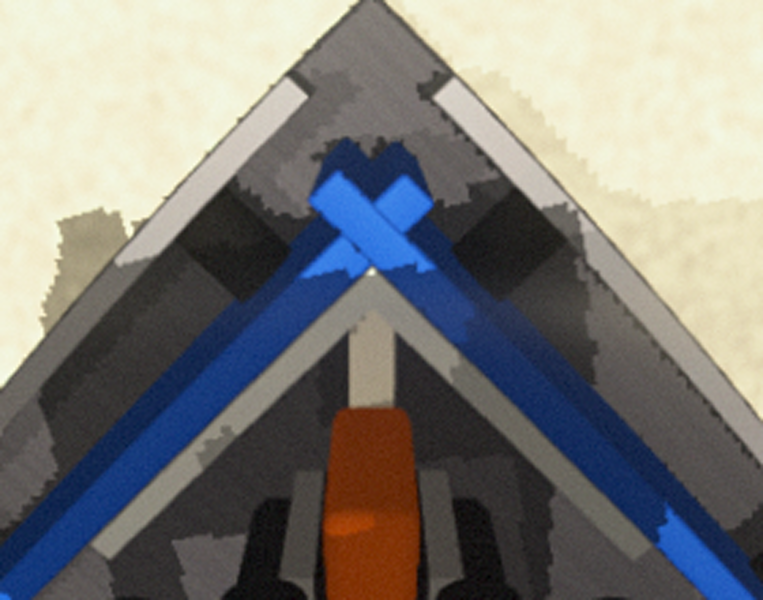

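Both wings lie along the blue guards with no visible gap: crop left wing (95,545) to corner (372,272) to right wing (650,550). Both guards are pushed back about 5 mm, so I'll hand in while still holding.

```bash
python3 -c "
from plant import *
print(finish_job())"
```

```text
the job is handed in; nothing more can be done
None
```

The job is handed in with the arm still holding the bracket upright in the tray corner, about 1 mm above the deck: both outer faces look flush against the blue guards, and each guard is pushed back about 5 mm by image and force estimates, well short of the 15 mm stop.

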